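Hold the tweezers' tips on the pattern ticks

TASK

Clear the red and the blue stone jar off the tiara pattern: set each down upright (do not drop it) in an empty cell of the divided tray, one per cell. Then lift the bent-nose tweezers off their rest by the finger plates, squeeze them until the gap between the tips matches the two red ticks on the pattern, and hold them steady with one tip over each tick, just above the paper (well under a centimetre) without touching the paper or the tiara, so that I can glue the missing spike between the tips. Finish still holding them there, and leave the gold jar and everything else on the bench alone.

Things in the scene. Friction and masses are not known exactly. Their poses are not given: they have to be found in the camera images.
- jar_red_mid (a point): closed clear jar of red stones with a red lid, 40 mm across, 84 mm tall, about 110 g; this point is its centre, 42 mm above its foot; z up along the jar. Stands on the pattern board at the start; to be stowed
- jar_blue_mid (a point): closed clear jar of blue stones with a blue lid, 40 mm across, 84 mm tall, about 110 g; this point is its centre, 42 mm above its foot; z up along the jar. Stands on the pattern board at the start; to be stowed
- jar_gold_mid (a point): closed clear jar of gold stones with a silver lid, 40 mm across, 84 mm tall, about 110 g; this point is its centre, 42 mm above its foot; z up along the jar. Already in one of the tray's cells, any of the four; leave it there
- crate: fixed wooden tray, 136 x 136 mm, walls and dividers 26 mm high and 4 mm thick, 2 x 2 cells each about 62 mm square; origin under its centre on the table, axes along its walls. It may stand to the left or to the right of the board
- cell0 (a point): centre of the floor of one of the tray's four cells (felt disc on the floor of the empty ones); 4 mm above the table
- cell1 (a point): centre of the floor of one of the tray's four cells (felt disc on the floor of the empty ones); 4 mm above the table
- cell2 (a point): centre of the floor of one of the tray's four cells (felt disc on the floor of the empty ones); 4 mm above the table
- cell3 (a point): centre of the floor of one of the tray's four cells (felt disc on the floor of the empty ones); 4 mm above the table
- board: fixed chipboard slab 250 (x) x 220 (y) x 10 mm under a white paper pattern (paper 10 mm above the table); origin under its centre. A half-made tiara is pinned flat on it: wire arc of radius 90 mm about the board point x = -55 mm, crystal spikes (up to 6 mm high) pointing outwards to +x, the middle one missing. The jars stand on its -x side
- tick_a_mid (a point): centre of one of the two red ticks (14 mm long, 3 mm wide, along board x) drawn on the paper where the missing spike goes; the ticks lie side by side along board y, 10 to 24 mm apart; this one is on the board's +y side. x, y along the board
- tick_b_mid (a point): centre of the other red tick, on the board's -y side
- rest: fixed dark wooden tool rest, base 150 x 60 x 8 mm, with two low posts 45 mm high (80 mm behind and 38 mm ahead of its origin along x, each with 5 mm lugs at its ends) across which the tweezers lie; origin on the table straight under the tweezers' finger plates. It may stand to the left or to the right of the board
- tweezers_mid (a point): steel bent-nose sprung tweezers, 55 g, level across the rest; this point is midway between the two ridged finger plates where they are gripped (52 mm long, 13 mm high), 50 mm above the table at the start. x points to the tips, y is the way the arms are squeezed, z up. It balances near this point. The bow joining the arms is 100 mm behind; the tips are 75 mm ahead and 36 mm below
- tip_left (a point): lower end of the tweezers' left tip (+y arm, 2.4 mm thick). Tips stand 32 mm apart when relaxed, the plates then 25 mm over their outsides; with the plates squeezed to 15 mm the tips are about 15 mm apart: 1.7 mm of gap per mm of squeeze. The spring pushes back 1.1 N per mm, about 11 N there
- tip_right (a point): lower end of the tweezers' right tip (-y arm, the same)

How it is judged:
By the outcome, as a careful person would: the job done as asked, in the order asked, and still so for the second after the job is handed in, while the arm keeps its last pose, push and grip.
It also fails if it takes over 61 s, if anything falls off the work surface, if the arm or the gripper's body presses on something with over 40 N, if the wrist force passes 120 N, or if a joint passes its speed limit or range.

ROBOT

A 6-joint arm with a two-finger parallel gripper is mounted at the origin on the work surface. World frame = base frame: x ahead of the robot, y to its left, z up, the work surface at z = 0. Lengths are in m, angles in rad, forces in N, time in s.
With the tool pointing down it reaches from about 0.3 to 0.875 m from the base axis. Payload 6.4 kg.
Tool frame: the origin (TCP) lies midway between the tips of the shut fingers; the grasp point (between the pads) lies 19 mm behind it; z points along the fingers, y is the line along which they close (so a half turn about z gives the same grasp; the last joint's range is limited). The gripper opens to 88 mm and grips with 3 to 60 N. Pads are 18 mm wide; open, the fingers measure 123 mm over their backs; the gripper's body (75 mm by 187 mm) begins 45 mm behind the grasp point.
Start: joints at [1.102, 0.181, 1.607, -0, 1.354, -0.206], TCP at [0.149, 0.555, 0.239] pointing down, gripper open.
Joint ranges: [-2.99, 2.99], [-0.89, 2.07], [0.3, 2.58], [-1.14, 4.28], [0, 2.63], [-3.12, 3.12]. Speed limits (rad/s): [2.57, 2.57, 3.01, 3.14, 3.14, 3.14].

INTERFACE

Orientations are given as a 3x3 rotation matrix whose columns are the frame's x, y, z axes.
In Python, from rig import * gives the robot as it stands. The module is installed in compiled form; this text tells all that it offers.
- The arm moves only by the tool send_rows, never from a script. Its argument "series" is a list of rows, each a list of 5 numbers: the gripper's target within -1 to 1 (fully open at 1, half-way at 0, shut at -1), then the shift along the tool's x, y, z normalised to -1 to 1, where 1 is 10 cm, then the turn about the tool's z normalised to -1 to 1, where 1 is 4 degrees. A call has 1 to 5 rows; each row shifts and turns the commanded pose from where the row before left it, along the tool's axes as they then stand; what a row does not reach is not made up. A row lasts 1/12 s, in which the tool goes at most 41.7 mm and 7.16 degrees, less where a joint would pass 70% of its speed; a pose out of reach is approached as far as the arm can. A call with a number of a shift or a turn outside -1 to 1 is refused whole. A call with a gripper value outside its range is refused whole. The fingers move at their own pace and stop on an object; "squeeze" is the grip in N (left out, the last holds). Time passes only in rows, so rows that do not move let the fingers close. It gives the time, the measured TCP pose, the force, the opening and the grip force at its end, in the units of the state.
- observe(): the state, without advancing time (a new reading comes with each control period).
- capture(name): name is "scene" or "top"; returns a dict with "pixels" (400x640x3 uint8, red, green, blue), "camera_matrix" (3x3 intrinsics, pixels), "k1" (the pictures are not rectified: a ray, as slopes to the right and down, at radius r is drawn at 1 + k1 r^2 times it, then the intrinsics apply), "origin" and "orientation" of the camera in the world. Camera axes: x right, y down, z forward; pixel columns grow to the right and rows downward; lengths in m; the calibration is good to about 2 mm. A picture is of the moment at which its call begins. There is no depth.
- hand_in(): hands the job in; it is judged then, once.
The state is a dict: "time": time; "qpos": joint angles; "joint_velocities": joint speeds; "tau": joint torques, N m; "tcp_pos": TCP position; "tool_rot": TCP orientation; "force": force on the tool from outside, world axes, zero at the start; "moment": the same for the moment, N m; "finger_gap": finger opening in m; "gripper_force": force on a finger pad.
Only numpy, scipy, OpenCV 4.12 (cv2) and the standard library are available. Lean on these libraries where they do the work, as an engineer would, in place of code of your own. Each camera call takes 0.05 s, during which the arm holds its last target. There are 200 camera calls.

## Working session

There is one attempt and no reset: what is moved stays moved. The work goes in short steps, Python scripts to look and compute and a tool call to move; the robot and the scene stay as the last step left them, time stands still between calls to the robot, and variables do not carry over. Pictures are saved under pics/ and viewed, at most 10 in all, crops included, and the job is handed in when it is done.

Besides the shell and the picture viewer there is one more tool, called after "Emit:" as a command line: name --pt "numbers of a row" for each row, then --argument value for the rest. send_rows: Moves the arm, as the interface text tells. Scaled input: -1 to 1 covers 10 cm each way for a shift and 4 degrees each way for a turn. Its arguments: {"type":"object","properties":{"series":{"type":"array","items":{"type":"array","items":{"type":"number"}}},"squeeze":{"type":"number"}},"required":["series"]}

```bash
mkdir -p pics; ls
cat > h.py <<'E'
from rig import *
import numpy as np, cv2
def cap(n,f=None):
    c=capture(n)
    if f: cv2.imwrite('pics/'+f,c['pixels'][:,:,::-1])
    return c
def ray(c,uv):
    K=np.array(c['camera_matrix']);uv=np.atleast_2d(uv).astype(float)
    d=np.array([(uv[:,0]-K[0,2])/K[0,0],(uv[:,1]-K[1,2])/K[1,1]]).T
    s=d.copy()
    for _ in range(30): s=d/(1+c['k1']*(s**2).sum(1,keepdims=True))
    return np.c_[s,np.ones(len(s))]@np.array(c['orientation']).T
def onz(c,uv,z):
    r=ray(c,uv);o=np.array(c['origin']);return o+r*((z-o[2])/r[:,2:3])
def proj(c,p):
    q=(np.atleast_2d(p)-np.array(c['origin']))@np.array(c['orientation']);s=q[:,:2]/q[:,2:]
    s=s*(1+c['k1']*(s**2).sum(1,keepdims=True));K=np.array(c['camera_matrix'])
    return s*[K[0,0],K[1,1]]+[K[0,2],K[1,2]]
E
python3 - <<'E'
from h import *
np.set_printoptions(precision=4,suppress=True)
for n in('scene','top'):
    c=cap(n,n+'0.png');print(c['origin'],c['orientation'],c['camera_matrix'],c['k1'])
print(observe())
E
```

```text
pics
[0.8324 0.409  0.6907] [[-0.7895  0.4775 -0.3857]
 [ 0.6137  0.6011 -0.512 ]
 [-0.0126 -0.6409 -0.7676]] [[363.1004   0.     322.7238]
 [  0.     363.1004 199.5768]
 [  0.       0.       1.    ]] 0.0005146280489476354
[0.3836 0.029  0.9812] [[ 0.001  -0.9832  0.1824]
 [-0.9999 -0.0032 -0.0118]
 [ 0.0122 -0.1824 -0.9831]] [[460.1072   0.     319.722 ]
 [  0.     460.1072 202.2524]
 [  0.       0.       1.    ]] -0.03517119398611429
{'time': 0.1, 'qpos': array([ 1.1017,  0.1814,  1.6079,  0.    ,  1.3538, -0.2063]), 'joint_velocities': array([-0.0006, -0.0012, -0.0019,  0.001 , -0.0014,  0.0014]), 'tau': array([  0.0012, -43.4817, -34.2702,   0.0704,   0.034 ,  -0.    ]), 'tcp_pos': array([0.1491, 0.5548, 0.2379]), 'tool_rot': array([[-0.9657,  0.2598, -0.0007],
       [ 0.2598,  0.9657, -0.0014],
       [ 0.0003, -0.0015, -1.    ]]), 'force': array([-0.5507,  0.6926, -0.699 ]), 'moment': array([ 0.0423, -0.0199, -0.0249]), 'gripper_force': 0.0, 'finger_gap': 0.08804123410014947}
```

View pics/top0.png

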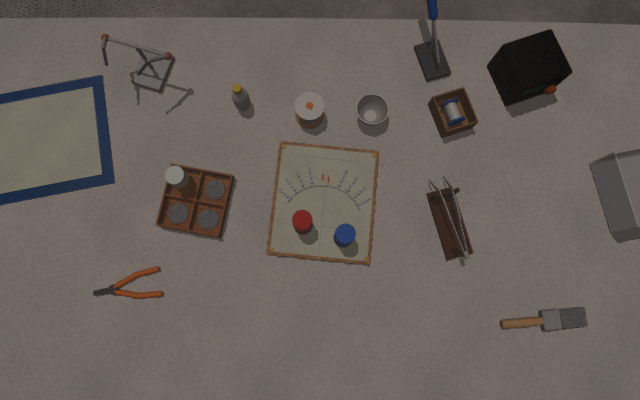

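View pics/scene0.png

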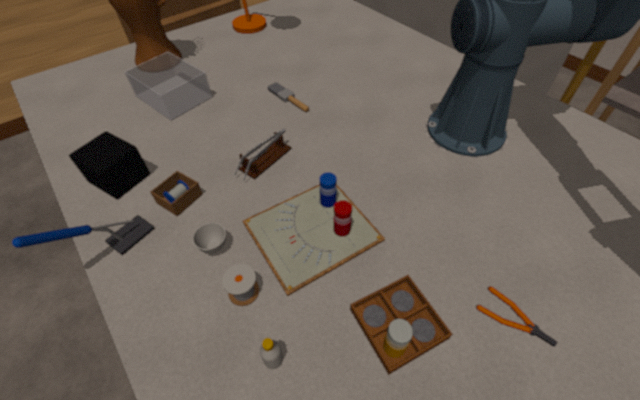

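The top view shows the tray at about (196,202), with the gold jar in its upper-left cell at (175,175). The board is at (323,203), the red lid at (303,221), the blue lid at (345,235), the ticks at about (325,178), and the rest with the tweezers at (450,220), tips up-left. The scene view shows the same layout.

```bash
cat > m.py <<'E'
from h import *
np.set_printoptions(precision=4,suppress=True)
def mask(im,kind):
    hsv=cv2.cvtColor(im,cv2.COLOR_RGB2HSV);h,s,v=[hsv[:,:,i].astype(int) for i in range(3)]
    if kind=='red': return ((h<6)|(h>172))&(s>130)&(v>60)
    if kind=='blue': return (h>105)&(h<125)&(s>150)&(v>60)
def comps(m,amin=3):
    n,l,st,ce=cv2.connectedComponentsWithStats(m.astype(np.uint8))
    return [(ce[i],st[i]) for i in range(1,n) if st[i,4]>=amin]
if __name__=='__main__':
    c=cap('top');s=cap('scene')
    for nm,cc in(('top',c),('scene',s)):
        for k in('red','blue'):
            for ce,st in comps(mask(cc['pixels'],k)): print(nm,k,ce,st, onz(cc,ce,.094)[0],onz(cc,ce,.01)[0])
    im=c['pixels'][:,:,::-1]
    # zoomed crops
    a=cv2.resize(im[140:270,260:385],None,fx=4.6,fy=4.6,interpolation=cv2.INTER_CUBIC)
    b=cv2.resize(im[165:265,415:480],None,fx=6,fy=6,interpolation=cv2.INTER_CUBIC)
    cv2.imwrite('pics/board.png',np.clip(a*1.5,0,255));cv2.imwrite('pics/tw.png',np.clip(b*1.5,0,255))
    # brown regions
    hsv=cv2.cvtColor(c['pixels'],cv2.COLOR_RGB2HSV)
    for nm,(x0,x1,y0,y1) in dict(tray=(145,245,155,245),board=(258,390,132,272)).items():
        sub=hsv[y0:y1,x0:x1].astype(int)
        mk=((sub[...,0]>4)&(sub[...,0]<20)&(sub[...,1]>90)).astype(np.uint8)
        mk=cv2.morphologyEx(mk,cv2.MORPH_OPEN,np.ones((2,2)))
        pts=np.argwhere(mk)[:,::-1]+[x0,y0]
        z=.026 if nm=='tray' else .01
        P=onz(c,pts,z)[:,:2]
        r=cv2.minAreaRect(P.astype(np.float32)*1000);print(nm,len(pts),r)
E
python3 m.py
```

```text
top red [322.3333 176.5   ] [322 174   2   6   6] [0.6002 0.0132 0.094 ] [0.6207 0.0117 0.01  ]
top red [328. 179.] [328 177   1   5   5] [0.5951 0.002  0.094 ] [ 0.6151 -0.0006  0.01  ]
top red [301.8179 219.6613] [292 210  20  20 313] [0.5136 0.0532 0.094 ] [0.526  0.0555 0.01  ]
top blue [432.8019   7.6226] [429   0   8  18 106] [ 0.9757 -0.225   0.094 ] [ 1.0318 -0.249   0.01  ]
top blue [17.25 93.25] [16 92  3  3  4] [0.7759 0.6454 0.094 ] [0.813  0.7038 0.01  ]
top blue [ 2.2857 97.5714] [ 0 94  6  9 14] [0.7665 0.676  0.094 ] [0.8028 0.7372 0.01  ]
top blue [ 9.2 96.6] [ 8 95  3  4  5] [0.7686 0.6616 0.094 ] [0.805  0.7215 0.01  ]
top blue [12.3333 97.3333] [12 97  2  2  3] [0.7669 0.6547 0.094 ] [0.8032 0.7139 0.01  ]
top blue [450.5    100.1667] [448  99   6   3   6] [ 0.7633 -0.2513  0.094 ] [ 0.7993 -0.2778  0.01  ]
top blue [  3. 101.] [  3 100   1   3   3] [0.759  0.6734 0.094 ] [0.7945 0.7344 0.01  ]
top blue [  6.7407 197.6667] [  0 192  16  12 108] [0.5554 0.6386 0.094 ] [0.5717 0.6963 0.01  ]
top blue [ 19.25   195.9583] [ 17 192   6   9  24] [0.5589 0.6136 0.094 ] [
[... 1382 characters left out ...]
7499 -0.2249  0.094 ] [ 0.7383 -0.3142  0.01  ]
scene blue [168.2439 196.3902] [164 192  10  10  41] [ 0.7898 -0.2048  0.094 ] [ 0.7838 -0.2912  0.01  ]
scene blue [326.7438 200.1405] [321 194  13  13 121] [0.5268 0.0176 0.094 ] [ 0.4838 -0.0375  0.01  ]
scene blue [ 48.7772 235.404 ] [ 13 226  78  21 552] [ 1.0191 -0.2562  0.094 ] [ 1.0453 -0.3498  0.01  ]
tray 2719 ((563.299072265625, 279.0545654296875), (139.78024291992188, 136.4498748779297), 79.48603820800781)
board 1213 ((563.9031982421875, 6.9831085205078125), (218.68943786621094, 249.1747283935547), 84.23127746582031)[ WARN:0@0.604] global loadsave.cpp:1063 imwrite_ Unsupported depth image for selected encoder is fallbacked to CV_8U.
```

View pics/board.png

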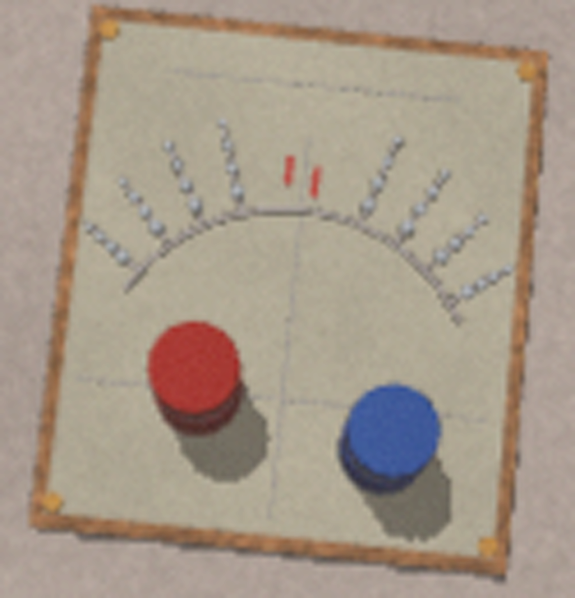

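View pics/tw.png

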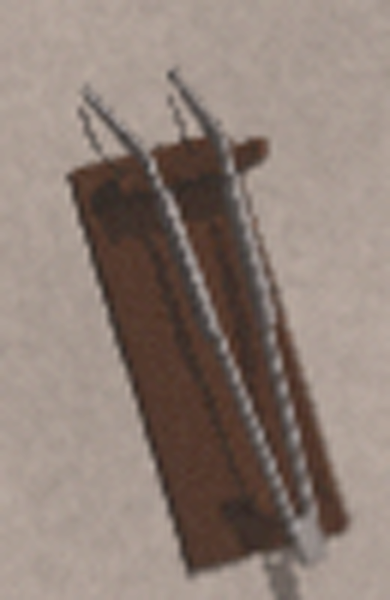

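```bash
cat > ticks.py <<'E'
from m import *
def red(cc): 
    p=cc['pixels'].astype(float); return p[...,0]-np.maximum(p[...,1],p[...,2])
if __name__=='__main__':
    bx=np.array([np.cos(np.radians(-5.77)),np.sin(np.radians(-5.77))]);by=np.array([-bx[1],bx[0]]);C=np.array([.5639,.0070])
    for nm,N in(('top',8),('scene',8)):
        A=0
        for i in range(N): 
            cc=cap(nm);A=A+red(cc)/N
        c0=proj(cc,[[.618,.0055,.01]])[0].astype(int)
        x0,y0=c0-12
        sub=A[y0:y0+24,x0:x0+24]; w=np.clip(sub-np.median(sub)-8,0,None)
        vv,uu=np.nonzero(w>0);P=onz(cc,np.c_[uu+x0,vv+y0],.01)[:,:2];ww=w[vv,uu]
        b=np.c_[(P-C)@bx,(P-C)@by]
        k=(np.abs(b[:,0]-.053)<.02)&(np.abs(b[:,1])<.022);b=b[k];ww=ww[k]
        m=np.average(b[:,1],weights=ww)
        h=np.histogram(b[:,1],bins=np.arange(-.022,.0221,.002),weights=ww);print(nm,h[0].round().astype(int))
        for g in(b[:,1]>m,b[:,1]<=m):
            q=np.average(b[g],axis=0,weights=ww[g]);print(q, C+q[0]*bx+q[1]*by,ww[g].sum())
E
python3 ticks.py
```

```text
top [  0   0   0   0   0   0   0   0  81 288 132  10   0   0   1 197 282  15
   0   0   0   0]
[0.0561 0.0103] [0.6208 0.0116] 494.875
[ 0.0514 -0.0025] [ 0.6148 -0.0007] 511.5
scene [  0   0   0   0   0   0  12  49 160 112   9   0   0  63  79 172  58   0
   0   0   0   0]
[0.0534 0.0082] [0.6179 0.0098] 371.5
[ 0.0486 -0.0048] [ 0.6117 -0.0027] 341.75
```

The board crop shows the two ticks at about (289,171) and (315,183), staggered slightly along board x. Both cameras agree on about 4.7 mm along x and 12.9 mm across. The tweezers crop shows tips at (85,88) and (172,72) and the bow at (310,540), so the tweezers point roughly +21° from world x.

```bash
cat > go.py <<'E'
import sys
from h import *
np.set_printoptions(precision=4,suppress=True)
# go.py x y z yawdeg(of tool y, mod 180)
x,y,z,yaw=map(float,sys.argv[1:5]);o=observe();R=o['tool_rot']
print(o['time'],o['tcp_pos'],'yaw',np.degrees(np.arctan2(R[1,1],R[0,1])),'gap',o['finger_gap'],o['gripper_force'])
print('shift/0.1',R.T@(np.array([x,y,z])-o['tcp_pos'])*10)
t=(yaw-np.degrees(np.arctan2(R[1,1],R[0,1]))+90)%180-90
print('turn/4deg',-t/4)
E
python3 - <<'E'
from m import *
c=cap('top')
def P(u,v,z): return onz(c,[[u,v]],z)[0][:2]
print('cells',[P(*p,.004) for p in((214,189),(178,213),(208,218))],'gold',P(174.5,175,.088))
f=lambda x,y:(x/6+415-.4,y/6+165-.4)
print('tips',P(*f(85,90),.014),P(*f(172,72),.014),'bow',P(*f(308,535),.05))
print('bends',P(*f(145,160),.05),P(*f(222,140),.05))
E
python3 go.py .515 .055 .18 75
```

```text
cells [array([0.5934, 0.2467]), array([0.5404, 0.322 ]), array([0.5298, 0.2569])] gold [0.6037 0.3082]
tips [ 0.6138 -0.2191] [ 0.6207 -0.2511] bow [ 0.4509 -0.2795]
bends [ 0.5804 -0.2297] [ 0.5877 -0.257 ]
1.05 [0.1494 0.5553 0.2387] yaw 74.9427440434121 gap 0.08814055904251167 0.0
shift/0.1 [-4.8306 -3.8812  0.587 ]
turn/4deg -0.014313989146973682
```

Emit:
send_rows --pt "0.4 -0.3 -0.24 0.04 0" --pt "0.4 -0.3 -0.24 0.04 0" --pt "0.4 -0.3 -0.24 0.04 0" --pt "0.4 -0.3 -0.24 0.04 0" --pt "0.4 -0.3 -0.24 0.04 0" --squeeze 20

```text
time: 1.47
tcp_pos: [0.2636, 0.3991, 0.2186]
tool_rot: [[-0.966, 0.259, 0.0], [0.259, 0.966, 0.0], [-0.0, 0.0, -1.0]]
force: [0.8, -0.7, 0.5]
finger_gap: 0.0616
gripper_force: 0.0
```

Emit:
send_rows --pt "0.4 -0.3 -0.24 0.04 0" --pt "0.4 -0.3 -0.24 0.04 0" --pt "0.4 -0.3 -0.24 0.04 0" --pt "0.4 -0.3 -0.24 0.04 0" --pt "0.4 -0.3 -0.24 0.04 0"

```text
time: 1.88
tcp_pos: [0.3776, 0.244, 0.1989]
tool_rot: [[-0.966, 0.26, 0.001], [0.26, 0.966, 0.0], [-0.001, 0.001, -1.0]]
force: [-0.3, 1.1, 0.7]
finger_gap: 0.0616
gripper_force: 0.0
```

Emit:
send_rows --pt "0.4 -0.3 -0.24 0.04 0" --pt "0.4 -0.3 -0.24 0.04 0" --pt "0.4 -0.3 -0.24 0.04 0" --pt "0.4 -0.3 -0.24 0.04 0" --pt "0.4 -0.3 -0.24 0.04 0"

```text
time: 2.3
tcp_pos: [0.4914, 0.0889, 0.1788]
tool_rot: [[-0.966, 0.26, 0.001], [0.26, 0.966, 0.0], [-0.001, 0.0, -1.0]]
force: [-0.3, 0.5, 0.2]
finger_gap: 0.0615
gripper_force: 0.0
```

```bash
python3 go.py .515 .055 .18 75
```

```text
2.3 [0.4914 0.0889 0.1788] yaw 74.92252052429869 gap 0.061496925780450004 0.0
shift/0.1 [-0.3164 -0.2655 -0.0122]
turn/4deg -0.019369868925327438
```

Emit:
send_rows --pt "0.4 -0.31 -0.26 0 0" --pt "0.4 0 0 0.3 0" --pt "0.4 0 0 0.35 0" --pt "0.4 0 0 0.35 0" --pt "0.4 0 0 0.3 0"

```text
time: 2.72
tcp_pos: [0.5132, 0.0571, 0.0469]
tool_rot: [[-0.965, 0.261, -0.0], [0.261, 0.965, 0.0], [0.0, -0.0, -1.0]]
force: [-0.7, 0.3, 0.4]
finger_gap: 0.0618
gripper_force: 0.0
```

Emit:
send_rows --pt "-0.4 0 0 0 0" --pt "-0.4 0 0 0 0" --pt "-0.4 0 0 0 0" --pt "-0.4 0 0 0 0" --pt "-0.4 0 0 0 0"

```text
time: 3.13
tcp_pos: [0.5153, 0.0575, 0.051]
tool_rot: [[-0.966, 0.26, 0.004], [0.26, 0.966, -0.0], [-0.004, 0.001, -1.0]]
force: [-0.4, -0.0, 0.2]
finger_gap: 0.0396
gripper_force: 20.0
```

```bash
python3 go.py .538 .320 .17 79; python3 -c "
from h import *
a=cap('top')['pixels'][130:280,150:400];b=cap('scene')['pixels'][140:290,220:470]
im=np.vstack([cv2.resize(q,None,fx=2,fy=2) for q in(a,b)]);cv2.imwrite('pics/g1.png',im[:,:,::-1])"
```

```text
3.1333 [0.5153 0.0575 0.051 ] yaw 74.95911290753648 gap 0.039569423034722724 19.999614665284753
shift/0.1 [ 0.4573  2.5946 -1.1906]
turn/4deg -1.0102217731158802
```

Emit:
send_rows --pt "-0.4 0 0 -0.2 0" --pt "-0.4 0 0 -0.3 0" --pt "-0.4 0 0 -0.3 0" --pt "-0.4 0.04 0.2 -0.25 -0.5" --pt "-0.4 0.06 0.3 -0.1 -0.5"

```text
time: 3.65
tcp_pos: [0.5185, 0.1073, 0.1688]
tool_rot: [[-0.981, 0.193, 0.008], [0.193, 0.981, -0.001], [-0.008, 0.001, -1.0]]
force: [1.3, 0.1, -0.9]
finger_gap: 0.0395
gripper_force: 20.0
```

Emit:
send_rows --pt "-0.4 0.06 0.35 0 0" --pt "-0.4 0.06 0.35 0 0" --pt "-0.4 0.06 0.35 0 0" --pt "-0.4 0.06 0.35 0 0" --pt "-0.4 0.06 0.35 0 0"

```text
time: 4.07
tcp_pos: [0.5198, 0.2879, 0.1647]
tool_rot: [[-0.981, 0.192, 0.001], [0.192, 0.981, 0.0], [-0.001, 0.001, -1.0]]
force: [0.4, -0.8, -1.1]
finger_gap: 0.0395
gripper_force: 20.0
```

Emit:
send_rows --pt "-0.4 0.06 0.25 0 0" --pt "-0.4 0 0.1 0.1 0" --pt "-0.4 0 0 0.3 0" --pt "-0.4 0 0 0.2 0" --pt "-0.4 0 0 0 0"

```text
time: 4.48
tcp_pos: [0.5176, 0.3209, 0.0996]
tool_rot: [[-0.982, 0.191, -0.007], [0.191, 0.982, -0.003], [0.006, -0.004, -1.0]]
force: [-1.4, -0.8, -1.1]
finger_gap: 0.0393
gripper_force: 20.0
```

```bash
python3 go.py .538 .320 .046 79; python3 -c "
from h import *
a=cap('top')['pixels'][130:270,130:330];b=cap('scene')['pixels'][260:400,300:500]
im=np.vstack([cv2.resize(q,None,fx=2.1,fy=2.1) for q in(a,b)]);cv2.imwrite('pics/g1.png',np.clip(im[:,:,::-1]*1.3,0,255))"
```

```text
4.4833 [0.5176 0.3209 0.0996] yaw 78.99497889040217 gap 0.03931671906639136 19.99924056697637
shift/0.1 [-0.2054  0.0327  0.5349]
turn/4deg -0.001255277399458521[ WARN:0@0.710] global loadsave.cpp:1063 imwrite_ Unsupported depth image for selected encoder is fallbacked to CV_8U.
```

View pics/g1.png

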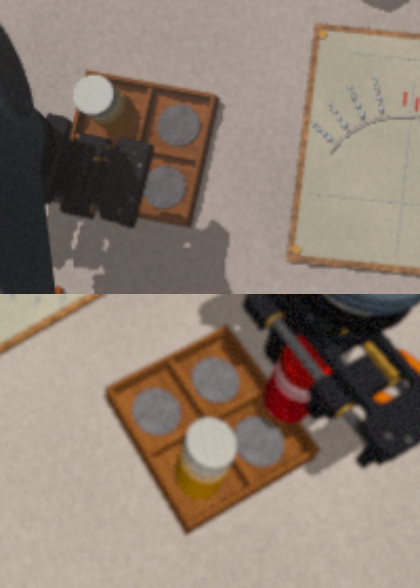

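The picture shows the red jar held above the -x,+y cell. Its foot is at about (437,313) in the scene image and the felt disc at (423,330). Gold is in the +x,+y cell. I'll move over the disc and compare the two by ray.

Emit:
send_rows --pt "-0.4 -0.2 0.03 0.15 0" --pt "-0.4 0 0 0 0" --pt "-0.4 0 0 0 0"

```text
time: 4.83
tcp_pos: [0.5422, 0.3204, 0.0902]
tool_rot: [[-0.981, 0.193, 0.002], [0.193, 0.981, 0.001], [-0.001, 0.001, -1.0]]
force: [-0.4, -0.3, -1.1]
finger_gap: 0.0391
gripper_force: 20.0
```

```bash
python3 go.py .538 .320 .046 79; python3 -c "
from m import *
s=cap('scene');o=observe()
print('discs',onz(s,[[423,329.5],[374.7,315.5],[402.4,300.5]],.004))
for ce,st in comps(mask(s['pixels'],'red'),20): print(ce,st)
t=o['tcp_pos']; zf=t[2]-.041
print('proj foot ctr if at tcp',proj(s,[[t[0],t[1],zf],[t[0],t[1],zf+.084],[t[0],t[1],zf+.03]]))
cv2.imwrite('pics/g2.png',cv2.resize(s['pixels'][250:390,340:520,::-1],None,fx=4,fy=4))"
```

```text
4.8333 [0.5422 0.3204 0.0902] yaw 78.87651795318729 gap 0.039062375776004826 19.99922789633274
shift/0.1 [ 0.0413 -0.0128  0.4415]
turn/4deg -0.030870511703177783
discs [[0.5353 0.3215 0.004 ]
 [0.5883 0.2453 0.004 ]
 [0.5238 0.2568 0.004 ]]
[436.9143 301.0143] [429 291  16  20  70]
[425.3163 316.438 ] [414 296  23  36 411]
proj foot ctr if at tcp [[425.1552 322.073 ]
 [435.7845 302.1617]
 [428.7003 315.4321]]
```

View pics/g2.png

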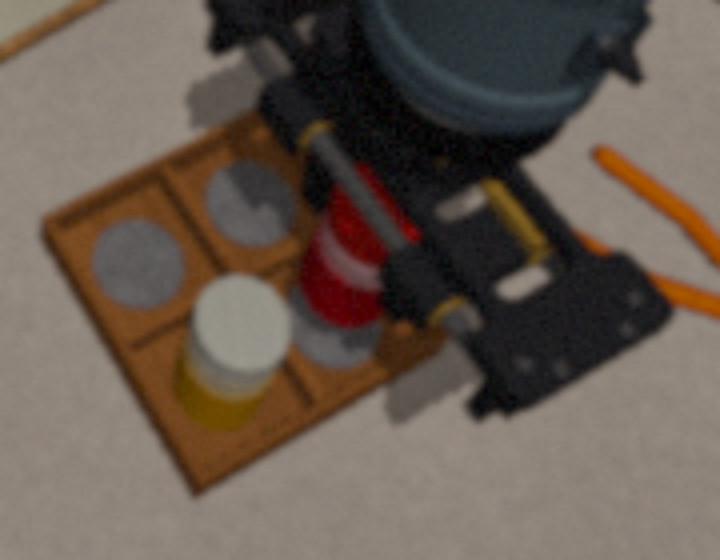

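The red jar stands almost exactly on the TCP axis, with its foot at about (345,310) in the crop and the disc just below at (335,330). I'll lower it.

Emit:
send_rows --pt "-0.4 0.05 0 0.2 0" --pt "-0.4 0 0 0.15 0" --pt "-0.4 0 0 0.06 0" --pt "-0.4 0 0 0 0" --pt "-0.4 0 0 0 0"

```text
time: 5.3
tcp_pos: [0.5364, 0.3218, 0.0487]
tool_rot: [[-0.981, 0.192, 0.001], [0.192, 0.981, 0.0], [-0.001, 0.0, -1.0]]
force: [0.4, -0.4, -0.3]
finger_gap: 0.0397
gripper_force: 20.0
```

```bash
python3 go.py .537 .321 .045 79
```

```text
5.3 [0.5364 0.3218 0.0487] yaw 78.9456001021156 gap 0.03974684489136106 19.9993266351521
shift/0.1 [-0.0077 -0.0064  0.0374]
turn/4deg -0.01359997447109862
```

Emit:
send_rows --pt "-0.4 0 0 0.02 0" --pt "-0.4 0 0 0 0" --pt "-0.4 0 0 0 0"

```text
time: 5.55
tcp_pos: [0.5366, 0.3218, 0.0466]
tool_rot: [[-0.981, 0.192, 0.001], [0.192, 0.981, 0.0], [-0.001, 0.001, -1.0]]
force: [-0.3, -0.2, -0.5]
finger_gap: 0.0396
gripper_force: 20.0
```

Emit:
send_rows --pt "-0.4 0 0 0.015 0" --pt "-0.4 0 0 0 0" --pt "-0.4 0 0 0 0"

```text
time: 5.8
tcp_pos: [0.5367, 0.3218, 0.045]
tool_rot: [[-0.981, 0.192, 0.001], [0.192, 0.981, 0.0], [-0.001, 0.001, -1.0]]
force: [-1.6, -0.1, 4.6]
finger_gap: 0.0394
gripper_force: 20.0
```

Emit:
send_rows --pt "0.2 0 0 0 0" --pt "0.2 0 0 0 0" --pt "0.2 0 0 -0.2 0" --pt "0.2 0 0 -0.35 0" --pt "0.2 0 0 -0.4 0"

```text
time: 6.22
tcp_pos: [0.5339, 0.3207, 0.1372]
tool_rot: [[-0.981, 0.192, -0.006], [0.192, 0.981, -0.002], [0.005, -0.003, -1.0]]
force: [0.2, 0.8, -0.3]
finger_gap: 0.0531
gripper_force: 0.0
```

Emit:
send_rows --pt "0.4 0 -0.3 -0.2 0" --pt "0.4 0 -0.4 0 0" --pt "0.4 0 -0.4 0 0" --pt "0.4 0 -0.4 0 0" --pt "0.4 0 -0.4 0 0"

```text
time: 6.63
tcp_pos: [0.4988, 0.1337, 0.1592]
tool_rot: [[-0.982, 0.191, 0.0], [0.191, 0.982, -0.0], [-0.0, -0.0, -1.0]]
force: [0.6, -0.1, 0.1]
finger_gap: 0.0611
gripper_force: 0.0
```

Emit:
send_rows --pt "0.4 0 -0.4 0 0" --pt "0.4 0 -0.4 0 0" --pt "0.4 0 -0.4 0 0" --pt "0.4 0 -0.2 0 -1" --pt "0.4 0 0 0 -1"

```text
time: 7.05
tcp_pos: [0.4721, -0.006, 0.1592]
tool_rot: [[-0.999, 0.055, -0.0], [0.055, 0.999, -0.001], [0.0, -0.001, -1.0]]
force: [-0.1, 1.1, 0.6]
finger_gap: 0.0615
gripper_force: 0.0
```

Emit:
send_rows --pt "0.4 0 0 0 -1" --pt "0.4 0 0 0 -1" --pt "0.4 0 0 0 -1" --pt "0.4 0 0 0 -1" --pt "0.4 0 0 0 -1"

```text
time: 7.47
tcp_pos: [0.4726, -0.0024, 0.159]
tool_rot: [[-0.956, -0.294, -0.0], [-0.294, 0.956, 0.0], [0.0, 0.0, -1.0]]
force: [0.1, -0.1, -0.2]
finger_gap: 0.0615
gripper_force: 0.0
```

Emit:
send_rows --pt "0.4 0 0 0 -1" --pt "0.4 0 0 0 -1" --pt "0.4 0 0 0 -1" --pt "0.4 0 0 0 -1" --pt "0.4 0 0 0 -0.2"

```text
time: 7.88
tcp_pos: [0.4726, -0.0023, 0.159]
tool_rot: [[-0.83, -0.558, -0.0], [-0.558, 0.83, 0.0], [0.0, 0.0, -1.0]]
force: [0.3, 0.4, -0.4]
finger_gap: 0.0615
gripper_force: 0.0
```

```bash
python3 go.py .488 -.029 .05 124; python3 -c "
from m import *
s=cap('scene')
for ce,st in comps(mask(s['pixels'],'red'),15)+comps(mask(s['pixels'],'blue'),15): print(ce,st,onz(s,ce,.088)[0])
p=proj(s,[[.537,.321,.088],[.537,.321,.004],[.488,-.029,.094],[.488,-.029,.01]]);print(p)"
```

```text
7.8833 [ 0.4726 -0.0023  0.159 ] yaw 123.90131101685057 gap 0.06153106641086199 0.0
shift/0.1 [ 0.0208 -0.3082  1.0899]
turn/4deg -0.024672245787357383
[428.4993 318.7362] [414 301  30  38 705] [0.5506 0.3255 0.088 ]
[327.5024 180.5659] [320 173  16  16 205] [ 0.4867 -0.0305  0.088 ]
[181.6667 182.6   ] [178 181   9   6  15] [ 0.7491 -0.2313  0.088 ]
[168.2093 196.3488] [164 192  10  10  43] [ 0.7894 -0.2111  0.088 ]
[327.5672 199.8731] [321 194  15  13 134] [0.5219 0.0142 0.088 ]
[ 49.4521 235.6521] [ 13 226  78  21 595] [ 1.02   -0.2613  0.088 ]
[[431.8522 311.9073]
 [422.1576 329.8445]
 [327.4638 179.3799]
 [327.5528 203.083 ]]
```

Emit:
send_rows --pt "0.4 0.02 -0.31 0 0" --pt "0.4 0 0 0.3 0" --pt "0.4 0 0 0.35 0" --pt "0.4 0 0 0.3 0" --pt "0.4 0 0 0.13 0"

```text
time: 8.35
tcp_pos: [0.4857, -0.0286, 0.0474]
tool_rot: [[-0.833, -0.553, -0.005], [-0.553, 0.833, 0.002], [0.003, 0.004, -1.0]]
force: [-0.9, 0.3, -0.4]
finger_gap: 0.0618
gripper_force: 0.0
```

Emit:
send_rows --pt "-0.4 0 0 0 0" --pt "-0.4 0 0 0 0" --pt "-0.4 0 0 0 0" --pt "-0.4 0 0 0 0" --pt "-0.4 0 0 0 0"

```text
time: 8.77
tcp_pos: [0.4895, -0.0295, 0.0527]
tool_rot: [[-0.832, -0.555, 0.003], [-0.555, 0.832, -0.001], [-0.002, -0.002, -1.0]]
force: [0.0, -0.4, 2.3]
finger_gap: 0.0393
gripper_force: 20.0
```

```bash
python3 go.py .590 .245 .17 124
```

```text
8.7667 [ 0.4895 -0.0295  0.0527] yaw 123.73054338783292 gap 0.039271361106120777 19.979579478967935
shift/0.1 [-2.3619  1.722  -1.1727]
turn/4deg -0.06736415304176901
```

Emit:
send_rows --pt "-0.4 0 0 -0.2 0" --pt "-0.4 0 0 -0.3 0" --pt "-0.4 0 0 -0.35 0" --pt "-0.4 -0.15 0.11 -0.3 0" --pt "-0.4 -0.29 0.21 -0.02 0"

```text
time: 9.18
tcp_pos: [0.511, 0.0195, 0.1756]
tool_rot: [[-0.834, -0.552, 0.011], [-0.552, 0.834, -0.004], [-0.008, -0.009, -1.0]]
force: [2.3, -0.8, -0.7]
finger_gap: 0.0392
gripper_force: 20.0
```

Emit:
send_rows --pt "-0.4 -0.3 0.22 0 0" --pt "-0.4 -0.3 0.22 0 0" --pt "-0.4 -0.3 0.22 0 0" --pt "-0.4 -0.3 0.22 0 0" --pt "-0.4 -0.3 0.22 0 0"

```text
time: 9.6
tcp_pos: [0.5713, 0.1986, 0.1693]
tool_rot: [[-0.832, -0.555, 0.002], [-0.555, 0.832, 0.0], [-0.001, -0.001, -1.0]]
force: [0.5, -0.4, -1.6]
finger_gap: 0.0393
gripper_force: 20.0
```

Emit:
send_rows --pt "-0.4 -0.27 0.19 0 0" --pt "-0.4 -0.15 0.11 0.1 0" --pt "-0.4 0 0 0.3 0" --pt "-0.4 0 0 0.2 0" --pt "-0.4 0 0 0 0"

```text
time: 10.02
tcp_pos: [0.5858, 0.2449, 0.1038]
tool_rot: [[-0.831, -0.556, -0.007], [-0.556, 0.831, -0.002], [0.007, 0.003, -1.0]]
force: [-0.3, -0.6, -2.1]
finger_gap: 0.0394
gripper_force: 20.0
```

Emit:
send_rows --pt "-0.4 0 0 0 0" --pt "-0.4 0 0 0 0"

```text
time: 10.18
tcp_pos: [0.5899, 0.245, 0.1099]
tool_rot: [[-0.832, -0.555, 0.002], [-0.555, 0.832, 0.0], [-0.002, -0.001, -1.0]]
force: [0.3, 0.5, -1.2]
finger_gap: 0.0397
gripper_force: 20.0
```

```bash
python3 go.py .590 .245 .047 124;  python3 -c "
from h import *
a=cap('top')['pixels'][130:270,130:330];b=cap('scene')['pixels'][260:400,300:500]
im=np.vstack([cv2.resize(q,None,fx=2.1,fy=2.1) for q in(a,b)]);cv2.imwrite('pics/g3.png',im[:,:,::-1])"
```

```text
10.1833 [0.5899 0.245  0.1099] yaw 123.72228509631591 gap 0.03970270951377804 19.970473903231323
shift/0.1 [0.0005 0.0004 0.6294]
turn/4deg -0.06942872592102134
```

View pics/g3.png

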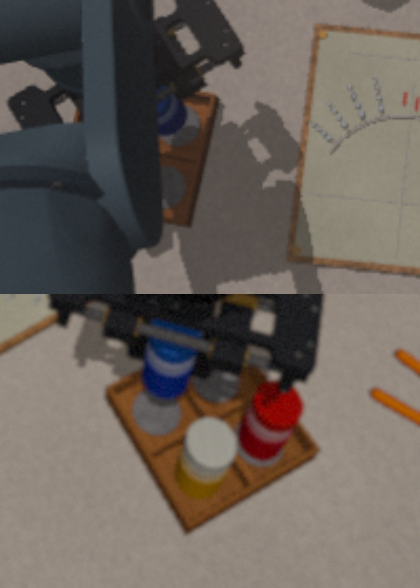

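Red stands upright in its cell at (268,425) and gold is untouched at (208,455). Blue hangs over its disc at (158,410). I'll lower it now.

Emit:
send_rows --pt "-0.4 0 0 0.25 0" --pt "-0.4 0 0 0.25 0" --pt "-0.4 0 0 0.08 0" --pt "-0.4 0 0 0 0" --pt "-0.4 0 0 0 0"

```text
time: 10.7
tcp_pos: [0.5895, 0.2449, 0.0512]
tool_rot: [[-0.832, -0.555, 0.001], [-0.555, 0.832, 0.0], [-0.001, -0.0, -1.0]]
force: [0.3, 0.1, -0.7]
finger_gap: 0.0395
gripper_force: 20.0
```

Emit:
send_rows --pt "-0.4 0 0 0.02 0" --pt "-0.4 0 0 0 0" --pt "-0.4 0 0 0 0"

```text
time: 10.95
tcp_pos: [0.5899, 0.2451, 0.0496]
tool_rot: [[-0.832, -0.555, 0.002], [-0.555, 0.832, 0.0], [-0.002, -0.001, -1.0]]
force: [0.8, 0.1, -1.4]
finger_gap: 0.0394
gripper_force: 20.0
```

Emit:
send_rows --pt "-0.4 0 0 0.015 0" --pt "-0.4 0 0 0 0" --pt "-0.4 0 0 0 0"

```text
time: 11.2
tcp_pos: [0.5891, 0.245, 0.0469]
tool_rot: [[-0.831, -0.556, 0.0], [-0.556, 0.831, 0.0], [-0.0, -0.0, -1.0]]
force: [-0.4, 0.1, -1.1]
finger_gap: 0.0396
gripper_force: 20.0
```

```bash
python3 go.py .59 .245 .047 124
```

```text
11.2 [0.5891 0.245  0.0469] yaw 123.74709998765245 gap 0.03963277334304106 19.970416941214353
shift/0.1 [-0.0081 -0.0049 -0.0015]
turn/4deg -0.06322500308688817
```

Emit:
send_rows --pt "-0.4 0 0 0.01 0" --pt "-0.4 0 0 0 0" --pt "-0.4 0 0 0 0"

```text
time: 11.45
tcp_pos: [0.5893, 0.2451, 0.0468]
tool_rot: [[-0.831, -0.556, 0.0], [-0.556, 0.831, 0.0], [-0.0, -0.0, -1.0]]
force: [-2.6, 0.2, 5.3]
finger_gap: 0.0394
gripper_force: 20.0
```

Emit:
send_rows --pt "-0.4 0 0 0.01 0" --pt "-0.4 0 0 0 0" --pt "-0.4 0 0 0 0"

```text
time: 11.7
tcp_pos: [0.5895, 0.2452, 0.0467]
tool_rot: [[-0.831, -0.556, 0.001], [-0.556, 0.831, 0.0], [-0.001, -0.0, -1.0]]
force: [-4.9, -1.5, 11.3]
finger_gap: 0.0396
gripper_force: 20.0
```

Emit:
send_rows --pt "0.2 0 0 -0.01 0" --pt "0.2 0 0 0 0" --pt "0.2 0 0 -0.2 0" --pt "0.2 0 0 -0.35 0" --pt "0.2 0 0 -0.4 0"

```text
time: 12.12
tcp_pos: [0.587, 0.2444, 0.1388]
tool_rot: [[-0.832, -0.555, -0.006], [-0.555, 0.832, -0.001], [0.006, 0.002, -1.0]]
force: [0.3, -0.4, 0.7]
finger_gap: 0.053
gripper_force: 0.0
```

Emit:
send_rows --pt "0.2 0.15 -0.18 -0.2 0" --pt "0 0.25 -0.31 0 0" --pt "0 0.25 -0.31 0 0" --pt "0 0.25 -0.31 0 0" --pt "0 0.25 -0.31 0 0"

```text
time: 12.53
tcp_pos: [0.5719, 0.0615, 0.1609]
tool_rot: [[-0.831, -0.556, 0.001], [-0.556, 0.831, -0.0], [-0.001, -0.0, -1.0]]
force: [0.4, -0.6, 0.5]
finger_gap: 0.0439
gripper_force: 0.0
```

Emit:
send_rows --pt "0 0.25 -0.31 0 0" --pt "0 0.25 -0.31 0 0" --pt "0 0.25 -0.31 0 0" --pt "0 0.25 -0.31 0 0" --pt "0 0.25 -0.31 0 0"

```text
time: 12.95
tcp_pos: [0.554, -0.1373, 0.1607]
tool_rot: [[-0.832, -0.556, 0.0], [-0.556, 0.832, -0.0], [-0.0, -0.0, -1.0]]
force: [0.8, 0.1, -0.1]
finger_gap: 0.044
gripper_force: 0.0
```

Emit:
send_rows --pt "0 0.2 -0.25 0 0" --pt "0 0 0 0 1" --pt "0 0 0 0 1" --pt "0 0 0 0 1" --pt "0 0 0 0 1"

```text
time: 13.37
tcp_pos: [0.5515, -0.1678, 0.1605]
tool_rot: [[-0.954, -0.3, -0.0], [-0.3, 0.954, 0.0], [0.0, 0.0, -1.0]]
force: [0.1, -0.6, 0.5]
finger_gap: 0.044
gripper_force: 0.0
```

```bash
python3 go.py .5445 -.2533 .03 104;  python3 -c "
from h import *
a=cap('top')['pixels'][165:265,400:500];s=cap('scene');b=s['pixels'][115:195,225:305]
t=cap('top')['pixels'];im=cv2.resize(b,None,fx=7,fy=7,interpolation=cv2.INTER_CUBIC)
cv2.imwrite('pics/g4.png',im[:,:,::-1])"
```

```text
13.3667 [ 0.5515 -0.1678  0.1605] yaw 107.48657007990877 gap 0.044010607546969234 0.0
shift/0.1 [ 0.3241 -0.7947  1.3044]
turn/4deg 0.8716425199771933
```

View pics/g4.png

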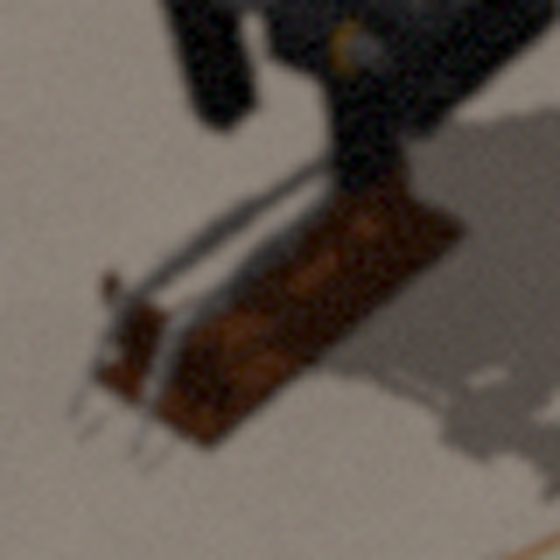

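The rest and tweezers are clear under the gripper: tips at about (80,410) and (145,440), rails running to the upper right. I'll refine the angle from the rest's outline in the first top picture.

```bash
python3 -c "
from m import *
c=cap('top');im=cv2.imread('pics/top0.png')[:,:,::-1].copy()
x0,y0,x1,y1=415,165,480,268
hsv=cv2.cvtColor(im,cv2.COLOR_RGB2HSV)[y0:y1,x0:x1].astype(int);v=im[y0:y1,x0:x1].astype(int)
mk=(v[...,0]-v[...,2]>18)&(v[...,0]<120)
n,l,st,ce=cv2.connectedComponentsWithStats(cv2.morphologyEx(mk.astype(np.uint8),cv2.MORPH_CLOSE,np.ones((9,9))))
i=1+np.argmax(st[1:,4]);p=np.argwhere(l==i)[:,::-1]+[x0,y0]
P=onz(c,p,.008)[:,:2]*1000;print(len(p),cv2.minAreaRect(P.astype(np.float32)))
# tweezer pixels: bright grey on brown; per-row means of two rails
f=lambda x,y:(x/6+415-.4,y/6+165-.4)
L=[(145,160),(207,325),(255,430)];R=[(222,140),(265,310),(285,420)]
l=np.array([onz(c,[f(*q)],.05)[0][:2] for q in L]);r=np.array([onz(c,[f(*q)],.05)[0][:2] for q in R]);print(l,r)
"; python3 go.py .5445 -.2533 .12 104
```

```text
1807 ((522.60546875, -266.9793701171875), (148.12449645996094, 72.04173278808594), 13.509788513183594)
[[ 0.5804 -0.2297]
 [ 0.5227 -0.2485]
 [ 0.4866 -0.2632]] [[ 0.5877 -0.257 ]
 [ 0.528  -0.2689]
 [ 0.49   -0.2737]]
13.5667 [ 0.5517 -0.1673  0.1606] yaw 107.86926711112734 gap 0.04412175063393688 0.0
shift/0.1 [ 0.3326 -0.7967  0.4061]
turn/4deg 0.9673167777818357
```

Emit:
send_rows --pt "0 0.1 -0.3 0 0.78" --pt "0 0.1 -0.28 0.1 0" --pt "0 0.09 -0.23 0.3 0" --pt "0 0 0 0 0" --pt "0 0 0 0 0"

```text
time: 13.98
tcp_pos: [0.5444, -0.2532, 0.1187]
tool_rot: [[-0.968, -0.252, -0.003], [-0.252, 0.968, 0.003], [0.002, 0.003, -1.0]]
force: [0.5, 0.1, 0.6]
finger_gap: 0.044
gripper_force: 0.0
```

```bash
python3 go.py .5445 -.2537 .031 104.6
```

```text
13.9833 [ 0.5444 -0.2532  0.1187] yaw 104.58303145967746 gap 0.04403002590195667 0.0
shift/0.1 [-0.0021 -0.0076  0.8769]
turn/4deg -0.004242135080634313
```

Emit:
send_rows --pt "0 0 -0.01 0.35 0" --pt "0 0 0 0.33 0" --pt "0 0 0 0.2 0" --pt "0 0 0 0 0" --pt "0 0 0 0 0" --squeeze 25

```text
time: 14.4
tcp_pos: [0.5461, -0.2528, 0.0329]
tool_rot: [[-0.967, -0.254, -0.001], [-0.254, 0.967, 0.001], [0.001, 0.001, -1.0]]
force: [-0.0, -0.7, 0.3]
finger_gap: 0.0442
gripper_force: 0.0
```

Emit:
send_rows --pt "-0.35 0 0 0 0" --pt "-0.45 0 0 0 0" --pt "-0.55 0 0 0 0" --pt "-0.55 0 0 0 0" --pt "-0.55 0 0 0 0"

```text
time: 14.82
tcp_pos: [0.5475, -0.2547, 0.0348]
tool_rot: [[-0.968, -0.252, 0.003], [-0.252, 0.968, -0.002], [-0.003, -0.003, -1.0]]
force: [1.2, 1.3, 7.1]
finger_gap: 0.0199
gripper_force: 7.8
```

```bash
python3 go.py .5445 -.2537 .031 104.6
```

```text
14.8167 [ 0.5475 -0.2547  0.0348] yaw 104.62263692151589 gap 0.019949616017905902 7.769759874790907
shift/0.1 [0.0268 0.0175 0.038 ]
turn/4deg 0.0056592303789742004
```

Emit:
send_rows --pt "-0.2 0 0 0 0" --pt "-0.2 0.027 0.01 0.038 0" --pt "-0.2 0 0 0 0" --pt "-0.2 0 0 0 0"

```text
time: 15.15
tcp_pos: [0.5424, -0.2533, 0.0283]
tool_rot: [[-0.968, -0.252, -0.001], [-0.252, 0.968, 0.001], [0.001, 0.001, -1.0]]
force: [-0.0, 0.4, 0.5]
finger_gap: 0.0356
gripper_force: 0.0
```

Emit:
send_rows --pt "-0.35 0 0 0 0" --pt "-0.45 0 0 0 0" --pt "-0.55 0 0 0 0" --pt "-0.55 0 0 0 0" --pt "-0.55 0 0 0 0"

```text
time: 15.57
tcp_pos: [0.5431, -0.2536, 0.0288]
tool_rot: [[-0.968, -0.253, -0.0], [-0.253, 0.968, 0.0], [0.0, 0.0, -1.0]]
force: [-0.0, -0.9, -1.7]
finger_gap: 0.02
gripper_force: 5.6
```

Emit:
send_rows --pt "-0.55 0 0 0 0"

```text
time: 15.65
tcp_pos: [0.5432, -0.2537, 0.0289]
tool_rot: [[-0.968, -0.253, -0.0], [-0.253, 0.968, 0.0], [0.0, 0.0, -1.0]]
force: [0.5, -0.8, -0.9]
finger_gap: 0.02
gripper_force: 5.6
```

```bash
python3 go.py .5445 -.2537 .031 104.6; python3 -c "
from h import *
a=cap('top')['pixels'][165:265,400:500];b=cap('scene')['pixels'][115:195,225:325]
im=np.vstack([cv2.resize(b,None,fx=6,fy=6,interpolation=cv2.INTER_CUBIC)])
cv2.imwrite('pics/g5.png',im[:,:,::-1])"
```

```text
15.65 [ 0.5432 -0.2537  0.0289] yaw 104.62602044324953 gap 0.020014300846990907 5.589409279637039
shift/0.1 [-0.0128 -0.0035 -0.0214]
turn/4deg 0.0065051108123839185
```

Emit:
send_rows --pt "-0.6 0 0 0 0" --pt "-0.64 0 0 0 0" --pt "-0.677 0 0 0 0" --pt "-0.677 0 0 0 0" --pt "-0.677 0 0 -0.05 0"

```text
time: 16.17
tcp_pos: [0.5425, -0.2532, 0.0331]
tool_rot: [[-0.968, -0.252, -0.002], [-0.252, 0.968, 0.001], [0.001, 0.001, -1.0]]
force: [0.1, -0.4, 0.7]
finger_gap: 0.0145
gripper_force: 11.9
```

Emit:
send_rows --pt "-0.677 0 0 -0.15 0" --pt "-0.677 0 0 -0.25 0" --pt "-0.677 0 0 -0.25 0" --pt "-0.677 0 0 -0.1 0" --pt "-0.677 0 0 0 0"

```text
time: 16.58
tcp_pos: [0.5451, -0.255, 0.1124]
tool_rot: [[-0.968, -0.253, 0.005], [-0.253, 0.968, -0.004], [-0.004, -0.005, -1.0]]
force: [0.1, -0.5, -0.6]
finger_gap: 0.0146
gripper_force: 11.9
```

```bash
python3 go.py .54 -.13 .1 104.6; python3 -c "
from h import *
a=cap('top')['pixels'][140:265,380:505];b=cap('scene')['pixels'][90:190,205:305]
im=np.hstack([cv2.resize(a,(400,400),interpolation=cv2.INTER_CUBIC),cv2.resize(b,(400,400),interpolation=cv2.INTER_CUBIC)])
cv2.imwrite('pics/g5.png',np.clip(im[:,:,::-1]*1.3,0,255).astype(np.uint8))"
```

```text
16.5833 [ 0.5451 -0.255   0.1124] yaw 104.629218163366 gap 0.014582879719803354 11.865373570472002
shift/0.1 [-0.2657  1.223   0.1187]
turn/4deg 0.007304540841502671
```

View pics/g5.png

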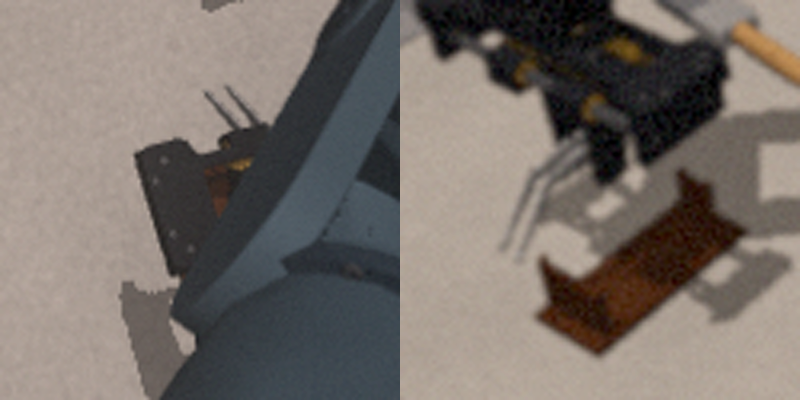

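The tweezers hang level and straight in the gripper. Tips show at (208,95) and (227,90) in the top crop and at (503,250) and (518,258) in the scene crop, and the rest is empty. I'll carry them to the ticks.

Emit:
send_rows --pt "-0.677 -0.05 0.2 0 0" --pt "-0.677 -0.1 0.35 0 0" --pt "-0.677 -0.1 0.35 0 0" --pt "-0.677 -0.1 0.35 0 0" --pt "-0.677 -0.1 0.35 0 0"

```text
time: 17.1
tcp_pos: [0.5447, -0.0856, 0.1067]
tool_rot: [[-0.968, -0.252, -0.003], [-0.252, 0.968, 0.001], [0.003, 0.002, -1.0]]
force: [0.8, 0.7, -0.7]
finger_gap: 0.0146
gripper_force: 11.9
```

Emit:
send_rows --pt "-0.677 -0.1 0.35 0 0" --pt "-0.677 -0.1 0.35 0 0" --pt "-0.677 -0.1 0.35 0 0" --pt "-0.677 0 0.1 0 1" --pt "-0.677 0 0 0 1"

```text
time: 17.52
tcp_pos: [0.5442, 0.0348, 0.1066]
tool_rot: [[-0.993, -0.116, -0.004], [-0.116, 0.993, 0.001], [0.004, 0.002, -1.0]]
force: [-0.2, -0.1, -0.3]
finger_gap: 0.0142
gripper_force: 11.9
```

Emit:
send_rows --pt "-0.677 0 0 0 1" --pt "-0.677 0 0 0 1" --pt "-0.677 0 0 0 1" --pt "-0.677 0 0 0 1" --pt "-0.677 0 0 0 1"

```text
time: 17.93
tcp_pos: [0.5449, 0.0316, 0.1067]
tool_rot: [[-0.972, 0.235, -0.004], [0.235, 0.972, 0.001], [0.004, -0.0, -1.0]]
force: [0.8, 0.5, -0.7]
finger_gap: 0.0142
gripper_force: 11.9
```

Emit:
send_rows --pt "-0.677 0 0 0 1" --pt "-0.677 0 0 0 1" --pt "-0.677 0 0 0 1" --pt "-0.677 0 0 0 0.15" --pt "-0.677 0 0 0 0"

```text
time: 18.35
tcp_pos: [0.5452, 0.0315, 0.1073]
tool_rot: [[-0.899, 0.437, -0.003], [0.437, 0.899, 0.0], [0.003, -0.001, -1.0]]
force: [0.2, -0.4, -1.3]
finger_gap: 0.0143
gripper_force: 11.9
```

```bash
python3 go.py .5482 .0381 .05 64
```

```text
18.35 [0.5452 0.0315 0.1073] yaw 64.09182812225639 gap 0.014277398863098308 11.865286454558372
shift/0.1 [0.0008 0.0731 0.5729]
turn/4deg 0.022957030564096925
```

Now I'll hover at TCP z = 0.045, with the tips about 20 mm above the paper, and measure tips and ticks in both views.

Emit:
send_rows --pt "-0.677 0 0.073 0.25 0" --pt "-0.677 0 0 0.25 0" --pt "-0.677 0 0 0.12 0" --pt "-0.677 0 0 0 0" --pt "-0.677 0 0 0 0"

```text
time: 18.77
tcp_pos: [0.5487, 0.0379, 0.0461]
tool_rot: [[-0.899, 0.437, -0.003], [0.437, 0.899, 0.0], [0.002, -0.001, -1.0]]
force: [0.1, -0.6, -0.3]
finger_gap: 0.014
gripper_force: 11.9
```

```bash
python3 go.py .5482 .0381 .029 64; python3 -c "
from h import *
ims=[]
for n in('top','scene'):
    A=np.mean([cap(n)['pixels'].astype(float) for _ in range(6)],0)
    c=cap(n);p=proj(c,[[.617,.005,.015]])[0].round().astype(int);print(n,p-[20,25])
    np.save(n+'.npy',A)
    ims.append(cv2.resize(A[p[1]-25:p[1]+25,p[0]-20:p[0]+20],None,fx=10,fy=10,interpolation=cv2.INTER_CUBIC))
cv2.imwrite('pics/g6.png',np.clip(np.hstack(ims)[:,:,::-1]*1.3,0,255).astype(np.uint8))"
```

```text
18.7667 [0.5487 0.0379 0.0461] yaw 64.06856343728109 gap 0.013985040713863119 11.865318641066551
shift/0.1 [ 0.0048 -0.0005  0.1712]
turn/4deg 0.017140859320271318
top [305 153]
scene [272 214]
```

View pics/g6.png

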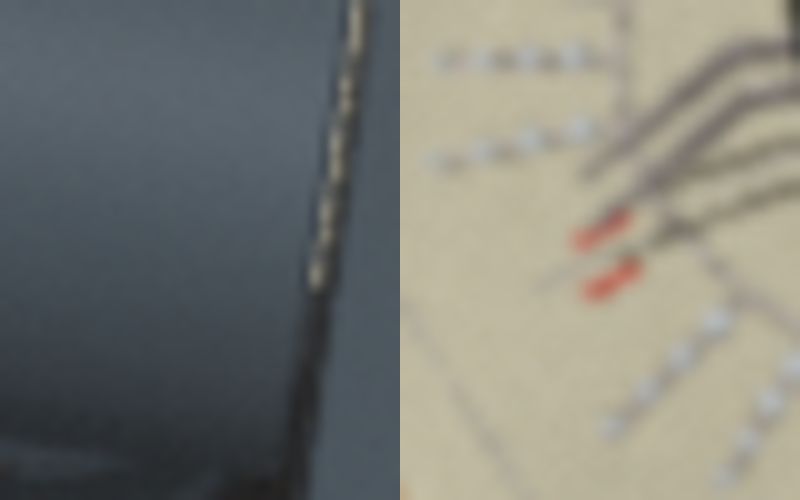

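The top view is blocked by the arm. The scene view shows the ticks at (602,230) and (612,280), and the tips above them ending at about (586,178) and (607,215). From here I work with numbers from the scene view, since the picture limit is reached.

```bash
cat > pred.py <<'E'
from h import *
np.set_printoptions(precision=4,suppress=True)
def pred(s,o,gap):
    R=o['tool_rot'];t=o['tcp_pos'];X=-R[:,0];Y=-R[:,1]*1.0
    Y=R[:,1]
    m=t+.0762*X; m[2]=t[2]-.0149
    return m+Y*gap/2, m-Y*gap/2
if __name__=='__main__':
    s=cap('scene');o=observe()
    gap=.032-1.7*(.025-o['finger_gap'])+.0000
    a,b=pred(s,o,gap);print('gap',gap,'pred a,b',a,b,'px',proj(s,[a,b]))
    off=np.array([272,214]);f=lambda x,y:np.array([x/10-.45,y/10-.45])+off
    ta,tb=f(207,215),f(186,178)
    print('obs px',ta,tb,'at z',onz(s,[ta,tb],a[2]))
    print('ticks px',f(212,280),f(202,230),onz(s,[f(212,280),f(202,230)],.01))
E
python3 pred.py
```

```text
gap 0.013653485855357018 pred a,b [0.621  0.0107 0.032 ] [ 0.6151 -0.0016  0.032 ] px [[290.9275 237.0996]
 [289.9926 232.0496]]
obs px [292.25 235.05] [290.15 231.35] at z [[ 0.6157  0.008   0.032 ]
 [ 0.6137 -0.0029  0.032 ]]
ticks px [292.75 241.55] [291.75 236.55] [[ 0.6176  0.0097  0.01  ]
 [ 0.6117 -0.0027  0.01  ]]
```

Emit:
send_rows --pt "-0.677 0.018 -0.008 0.06 0" --pt "-0.677 0 0 0.06 0" --pt "-0.677 0 0 0.01 0" --pt "-0.677 0 0 0 0" --pt "-0.677 0 0 0 0"

```text
time: 19.93
tcp_pos: [0.5473, 0.038, 0.0335]
tool_rot: [[-0.899, 0.438, -0.001], [0.438, 0.899, 0.0], [0.001, -0.0, -1.0]]
force: [0.2, 0.1, -0.7]
finger_gap: 0.0142
gripper_force: 11.9
```

```bash
cat > chk.py <<'E'
from pred import *
A=np.mean([cap('scene')['pixels'].astype(float) for _ in range(8)],0)
s=cap('scene');o=observe();print(o['time'],o['tcp_pos'],o['finger_gap'],o['force'])
gap=.032-1.7*(.025-o['finger_gap']);a,b=pred(s,o,gap);print('pred',a,b,'px',proj(s,[a,b]))
tk=np.array([[.6178,.0098,.01],[.6117,-.0027,.01]]);print('tick px',proj(s,tk))
B=cv2.imread('pics/scene0.png')[:,:,::-1].astype(float)
D=(B-A).mean(2)
u0,v0=280,222
print('diff cols',u0); 
for v in range(v0,v0+26): print(v,' '.join('%4d'%x for x in D[v,u0:u0+24]))
E
python3 chk.py
```

```text
20.3833 [0.5477 0.038  0.034 ] 0.014527829135477519 [ 0.1785 -0.8952 -1.1444]
pred [0.6193 0.011  0.0191] [ 0.613  -0.0018  0.0191] px [[292.1406 240.059 ]
 [291.168  234.8453]]
tick px [[292.6913 241.6389]
 [291.7459 236.5631]]
diff cols 280
222  -13  -15  -13  -14  -17  -14  -14  -14  -15  -14  -13  -12  -14  -17  -13  -13  -15  -18  -13  -16  -16  -11  -12   -3
223  -13  -13  -16  -15  -14  -12  -15  -14  -13  -16  -13  -15  -16  -15  -12  -14  -15  -14  -14  -18  -12  -10    0    8
224  -15  -16  -17  -12  -16  -14  -13  -14  -14  -15  -13  -15  -17  -13  -13  -15  -14  -14  -14  -15  -12    0   13   26
225  -14  -15  -14  -15  -15  -14  -13  -17  -15  -13  -16  -14  -13  -16  -12  -12  -15  -16  -15  -12   -2   12   26   30
226  -12  -16  -14  -16  -14  -16  -13  -14  -16  -15  -16  -13  -15  -15  -14  -15  -17  -15  -10   -2   13   25   28   18
227  -15  -16  -12  -14  -16  -15  -15  -13  -15  -16  -14  -12  -16  -14  -14  -12  -17  -12   -4   13   23   21   13    0
228  -15  -13  -13  -14  -15  -12  -12  -13  -14  -14  -12  -14  -12  -13  -16  -13   -9   -2   13   16   16    3
[... 1666 characters left out ...]
  -16  -15  -13  -14  -14   -7  -15  -16  -13  -14  -14  -11  -16  -14  -14  -16
243  -13  -14  -17  -17  -16  -14  -13  -14  -15  -13  -12  -14  -12  -11  -17  -14  -13  -12  -17  -13  -14  -13  -13  -14
244  -15  -15  -13  -14  -15  -15  -14  -13  -15  -16  -15  -14  -10  -16  -15  -15  -16  -16  -10  -15  -14  -17  -14  -15
245  -14  -15  -16  -12  -13  -14  -15  -17  -14  -15  -12  -16  -15  -15  -13  -13  -13  -15  -17  -14  -16  -15  -16  -14
246  -16  -15  -16  -13  -17  -13  -15  -17  -15  -12  -14  -17  -14  -16  -14  -15  -14  -15  -12  -16  -14  -14  -15  -16
247  -13  -13  -17  -15  -14  -17  -16  -14  -13  -15  -14  -14  -13  -14  -14  -15  -15  -14  -13  -15  -13  -12  -15  -14
```

```bash
sed -i 's/D=(B-A).mean(2)/D=(B-A)[:,:,0]+14/; s/u0,v0=280,222/u0,v0=284,226/; s/v0+26/v0+19/' chk.py; python3 chk.py; python3 -c "
import cv2
b=cv2.imread('pics/scene0.png')[230:246,284:302,2]
print(b)"
```

```text
20.8333 [0.5476 0.038  0.0339] 0.014263163437302015 [0.3152 0.3849 0.1949]
pred [0.6191 0.0108 0.019 ] [ 0.6131 -0.0016  0.019 ] px [[292.1565 239.9823]
 [291.2146 234.9341]]
tick px [[292.6913 241.6389]
 [291.7459 236.5631]]
diff cols 284
226    0   -3   -1   -1   -1   -1   -2    0   -3    0    0   -1   -4    0    3   13   29   42   45   32   17   17   20   22
227   -1   -1   -1    0   -3   -1   -1    1   -2   -1    0    0   -3    0   13   28   42   38   27   14   19   24   35   42
228    0    0    3    0   -2   -1    0    0    0    0   -2    0    5   16   29   34   29   18   10   14   27   39   47   47
229   -3    0    0    0   -1   -2    0   -2   -3   -2    1    4   19   29   38   27   13    7   12   30   45   51   51   47
230   -4   -2   -1   -1   -3   -1   -3   -2    0   -1    2    9   21   34   26   13    8   12   27   44   54   50   48   33
231   -2   -2   -1   -1   -2   -1   -3   -1    3    7   15   15   19   23   13    9   15   31   44   49   46   35   26   12
232   -2   -2   -2    0   -2   -1   -2    1    9   24   30   19   16   15    9   14   31   38   34   31   21   11   
[... 1996 characters left out ...]
127 120 110 110 113 122]
 [129 128 128 129 128 129 130 130 128 125 130 127 125 126 122 117 117 116]
 [132 131 129 131 130 130 130 127 128 127 126 127 129 128 130 125 124 120]
 [131 127 134 129 130 128 123 119 121 124 126 125 128 126 128 129 128 123]
 [131 128 130 128 128 121 121 123 125 129 127 122 127 125 127 129 128 123]
 [131 129 125 124 122 124 125 128 132 130 127 127 127 128 129 131 129 129]
 [131 125 121 122 125 127 130 129 127 130 127 128 130 130 129 133 127 130]
 [128 128 129 129 130 131 130 127 124 128 127 130 130 129 127 130 129 130]
 [132 130 130 132 129 129 128 128 130 126 129 130 127 129 132 128 129 127]
 [134 131 131 130 131 130 133 129 127 128 132 132 131 128 127 130 128 129]]
```

```bash
python3 -c "
from h import *
np.set_printoptions(precision=4,suppress=True)
s=cap('scene');t=onz(s,[[292.5,240.7],[292.3,234.9]],.019);print(t)
tk=np.array([[.6178,.0098],[.6117,-.0027]]);d=tk-t[:,:2];print(d,np.linalg.norm(t[0]-t[1]));R=observe()['tool_rot']
m=d.mean(0);print('mean',m,'tool',R[:2,:2].T@m*10)"
```

```text
[[ 0.6196  0.0128  0.019 ]
 [ 0.6111 -0.0002  0.019 ]]
[[-0.0018 -0.003 ]
 [ 0.0006 -0.0025]] 0.0154698791660919
mean [-0.0006 -0.0028] tool [-0.0069 -0.0274]
```

Emit:
send_rows --pt "-0.677 0 0 0.02 0" --pt "-0.677 0 0 0.015 0" --pt "-0.677 0 0 0 0" --pt "-0.677 0 0 0 0" --pt "-0.677 0 0 0 0"

```text
time: 21.3
tcp_pos: [0.5475, 0.038, 0.0304]
tool_rot: [[-0.899, 0.438, -0.0], [0.438, 0.899, 0.0], [0.0, -0.0, -1.0]]
force: [0.1, 0.7, -0.3]
finger_gap: 0.0144
gripper_force: 11.9
```

```bash
sed -i 's/range(8)/range(20)/' chk.py; python3 chk.py
```

```text
22.35 [0.5476 0.038  0.0304] 0.014065435465008514 [-0.5183  0.4597 -0.9147]
pred [0.619  0.0106 0.0155] [ 0.6131 -0.0014  0.0155] px [[292.2568 240.7948]
 [291.3401 235.8774]]
tick px [[292.6913 241.6389]
 [291.7459 236.5631]]
diff cols 284
226    0   -4   -2   -1   -2   -1   -2    0   -3   -1    0    0   -4   -1    0    4   13   28   41   45   39   33   21   11
227   -1   -1   -1    0   -3   -1   -1    0   -3   -1    0    0   -3   -2    2   17   34   46   45   29   24   20   22   28
228   -1    0    3    0   -2    0    0   -1    0    0   -3   -1    0    2   16   25   42   39   25   16   16   24   35   44
229   -3    0    0    0    0   -2    0   -2   -3   -2    0   -1    4   11   28   36   29   18   10   17   27   42   53   52
230   -4   -3   -1   -2   -3   -1   -2   -2   -1   -3   -1    2   11   26   34   26   10    5   12   26   44   54   56   41
231   -3   -2   -1   -2   -1   -2   -2   -2    0   -1    1    6   22   35   26   14    3   12   28   45   49   43   30   15
232   -4   -1   -2    0   -2   -2   -3   -3    0   11   18   20   28   31   19   11   13   25   37   44   32   16  
[... 796 characters left out ...]
    8   23   35   39   37   19   10   14   12    3    0    1    0   -3    0   -1
240   -2   -4   -1   -1    1   -3   -1    0   10   27   34   27   25   10    1    2    0   -4   -2   -1    2   -1   -1   -3
241    0    0   -2    0   -2    0   -3   -1    6   15   12    8    5    1   -1    0   -2   -1   -1    0   -2    1   -1    0
242    0   -1   -2   -2   -2   -2   -2   -3   -1    4    0   -1    0    0   -1    2   -3   -1    0   -2   -1    1   -1   -1
243   -3   -1    0    0   -1    0   -2   -3   -2    0   -3   -1   -1   -1   -3    0   -1    0   -1   -2   -3   -2    0    0
244   -1   -1   -1   -1   -3   -3   -4   -1    2   -3   -2   -2   -4   -1    1   -2   -2   -4   -1    0   -3   -2    0   -1
```

Emit:
send_rows --pt "-0.677 0.005 -0.013 0.015 0" --pt "-0.677 0 0 0 0" --pt "-0.677 0 0 0 0" --pt "-0.677 0 0 0 0" --pt "-0.677 0 0 0 0"

```text
time: 22.77
tcp_pos: [0.5466, 0.037, 0.0289]
tool_rot: [[-0.899, 0.438, 0.0], [0.438, 0.899, 0.0], [0.0, 0.0, -1.0]]
force: [-0.2, 0.4, -1.0]
finger_gap: 0.0146
gripper_force: 11.9
```

```bash
python3 chk.py | grep -E "^2[34]|pred|tick"; python3 -c "
from m import *
s=cap('scene')
for k in('red','blue'):
  for ce,st in comps(mask(s['pixels'],k),40): print(k,ce,st)
print(proj(s,[[.59,.245,.088],[.59,.245,.004]]))"
```

```text
23.8167 [0.5466 0.037  0.0289] 0.014338468371833257 [ 0.5312  0.3579 -1.2621]
pred [0.6181 0.0099 0.014 ] [ 0.612  -0.0026  0.014 ] px [[292.465  240.7354]
tick px [[292.6913 241.6389]
230   -4   -3    0   -2   -3   -2   -2   -2   -1   -3   -1    3   13   27   34   26   12    9   15   27   45   55   57   41
231   -2   -3   -1   -2   -1   -1   -3   -1    0    0    3    7   23   37   27   15    7   15   30   44   50   43   31   14
232   -4   -1   -2    0   -1   -2   -3   -2    1   14   21   21   32   33   21   13   19   30   38   42   30   15    8    1
233    1   -2   -3    0   -1   -1    2    2   14   28   35   37   37   30   21   22   34   38   29   17    6    2    0    0
234    0   -4   -1   -1   -2   -1    1    9   21   38   44   35   31   23   16   26   31   25    9    2    0    8   15   18
235   -1    0   -3   -1   -2   -4   -2    8   17   30   25   20   21   19   16   19   21   12    6    5   11   22   29   28
236   -2   -2   -2    0   -1    0   -1    1    5   11   13   13   23   26   18   17   16   15   20   21   23   20   15   10
237   -3   -3   -3   -3   -4   -4   -3   -1    
[... 521 characters left out ...]
2   -2    0   -1   -1    0    0   -1    0   -1    0
242    0   -1   -2   -2   -2   -2   -1   -2   -3    0   -3   -2    0    0   -1    2   -3   -1    0   -3   -2    1   -2   -1
243   -4   -1    0   -1   -1    0   -1   -3   -2    0   -3   -2   -1   -1   -3    0   -1   -1    0   -1   -3   -2   -1    0
244   -1   -1   -2    0   -3   -2   -4   -1    2   -3   -2   -2   -3   -1    0   -3   -2   -5   -1    0   -2   -3    0   -1
red [428.5462 318.7399] [414 301  30  38 692]
blue [168.1818 196.3864] [164 192  10  10  44]
blue [ 49.5332 235.8402] [ 13 226  78  21 632]
blue [379.3033 296.6585] [369 286  22  22 366]
blue [374.7671 315.8562] [367 307  19  15 146]
[[378.5053 297.1005]
 [373.9464 315.9217]]
```

```bash
python3 -c "
from rig import *
print(hand_in())"
```

```text
the job is handed in; nothing more can be done
None
```

The job is handed in: red and blue jars stand upright in separate empty tray cells, and the arm still holds the tweezers with one tip over each red tick. The tip gap is about 14 mm and the tips are about 4 mm above the paper by my estimate, with no contact force felt; the final tip position was checked in the scene camera only, because the arm blocked the top view.

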